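Photograph the lens pieces on the folding stage

TASK

Take one picture of the lens pieces that stand on the cork mat: lift the folding photo stage's back panel until it snaps open, stand every piece from the mat upright on the white deck, and with all of them standing there press the red shutter plunger right down to its stop. Then put every piece back upright on the cork mat, and only when all are back snap the panel down so that the stage is folded flat again. Leave the other things on the shelf where they are, and if a piece gets knocked aside, put it right.

Things in the scene. Friction and masses are not known exactly. Their poses are not given: they have to be found in the camera images.
- stage: folding photo stage, fixed: white deck 170 (x) x 360 (y) mm, its top 22 mm above the origin (centre of the underside). x points from the front edge (robot side) to the hinged back edge, y along the hinge. Folded, a frosted panel (350 x 160 x 5 mm) lies over the deck, its top 33 mm above the shelf; open, it stands up along the back edge
- panel (a joint): angle of the stage's back panel, rad: 0 = folded flat on the deck, 1.65 = open against its stop (just past upright). Over-centre spring: below about 0.9 rad it snaps shut, above it snaps open; it rests only at the two ends. 1 to 2 N at the tab moves it either way. Its thin steel spring strut lies just off the deck's -y end
- panel_tab (a point): grip point on the orange tab in the middle of the panel's free edge. Tab: 22 mm wide along the stage's y, 14 mm thick, 42 mm long; this point is 27 mm out from the panel's edge, 190 mm from the hinge axis. Folded: 34 mm above the shelf, 25 mm in front of the deck; open: about 220 mm up. Gripped across the 22 mm it pivots between the fingers
- panel_hinge (a point): point on the panel's hinge axis, in the middle of the deck's back edge, 30 mm above the shelf; the axis runs along the stage's y. With panel angle q the tab point lies at x = -0.19 cos q + 0.004 sin q, z = 0.19 sin q + 0.004 cos q from here, along the stage's x and up
- pump: pneumatic shutter pump, fixed: grey foot 68 mm across, body 48 mm across and 62 mm high; origin: centre of its underside
- plunger (a joint): stroke of the pump's sprung red plunger, m: 0 = up, 0.018 = bottomed against its stop. 2.4 N starts it, 7.8 N bottoms it; it springs back up when let go. Only a full stroke fires the camera
- plunger_top (a point): centre of the top of the plunger's red round head, 38 mm across, 96 mm above the shelf when up, 78 mm when bottomed
- mat: cork mat, fixed, 210 (x) x 280 (y) x 4 mm; origin: centre of its underside, top at z = +4 mm. At the start 2 to 4 of the five pieces stand on it, about 90 mm apart
- canister: a loose upright piece; origin: centre of its underside; translucent blue plastic canister with a blue twist cap, 45 mm across, 50 mm high, 80 g, weighted low
- lens: a loose upright piece; origin: centre of its underside; silver macro lens with a black grip band, 51 mm across, 52 mm high, 240 g, weighted low
- hood: a loose upright piece; origin: centre of its underside; charcoal lens hood, an open hard silicone ring, 54 mm outside, 44 mm inside, 40 mm high, 50 g
- tube: a loose upright piece; origin: centre of its underside; black extension tube with two brass bands, 48 mm across, 36 mm high, 90 g, closed
- loupe: a loose upright piece; origin: centre of its underside; amber loupe with a steel foot, 46 mm across, 38 mm high, 100 g, weighted low
- cup: bystander: white espresso cup, 60 mm across, 55 mm high, handle at its +y; leave alone. Origin under its centre
- clamp: bystander: aluminium quick release clamp, about 52 x 46 x 24 mm, open latch sticking out 45 mm at its -y; leave alone. Origin under its centre
- cap: bystander: black lens cap, 58 mm across, 8 mm high; leave alone. Origin under its centre
- cardcase: bystander: grey memory card case, 75 x 55 x 14 mm; leave alone. Origin under its centre
- battery: bystander: black camera battery, 56 x 38 x 20 mm; leave alone. Origin under its centre
- brush: bystander: cleaning brush lying along its x, 150 mm long; leave alone. Origin under its centre

How it is judged:
On the way, in this order (a step that is already met when the one before it is completed fails the run):
1. the panel is snapped open (value of joint panel above 1.5 rad), for 0.3 s.
2. every piece stands upright and released on the deck, panel open (value of joint panel above 1.5 rad and x of canister in the frame of stage between -0.08 and 0.08 m and y of canister in the frame of stage between -0.175 and 0.175 m and z of canister in the frame of stage between 0.018 and 0.027 m and angle between each of canister, lens, hood, tube, loupe's own z axis and vertical below 0.15 rad and contact force between the fingers and canister below 0.3 N and linear speed of each of canister, lens, hood, tube, loupe below 0.03 m/s and x of lens in the frame of stage between -0.08 and 0.08 m and y of lens in the frame of stage between -0.175 and 0.175 m and z of lens in the frame of stage between 0.018 and 0.027 m and contact force between the fingers and lens below 0.3 N and x of hood in the frame of stage between -0.08 and 0.08 m and y of hood in the frame of stage between -0.175 and 0.175 m and z of hood in the frame of stage between 0.018 and 0.027 m and contact force between the fingers and hood below 0.3 N and x of tube in the frame of stage between -0.08 and 0.08 m and y of tube in the frame of stage between -0.175 and 0.175 m and z of tube in the frame of stage between 0.018 and 0.027 m and contact force between the fingers and tube below 0.3 N and x of loupe in the frame of stage between -0.08 and 0.08 m and y of loupe in the frame of stage between -0.175 and 0.175 m and z of loupe in the frame of stage between 0.018 and 0.027 m and contact force between the fingers and loupe below 0.3 N), for 0.3 s.
3. with all pieces standing on the deck and the panel open, the plunger is pressed to its stop (at least 16.5 of 18 mm) (all of step 2 and value of joint plunger above 0.0165 m), for 0.1 s.
4. every piece is back upright and released on the cork mat, the panel still open (value of joint panel above 1.5 rad and x of canister in the frame of mat between -0.105 and 0.105 m and y of canister in the frame of mat between -0.14 and 0.14 m and z of canister in the frame of mat between 0 and 0.009 m and angle between each of canister, lens, hood, tube, loupe's own z axis and vertical below 0.15 rad and contact force between the fingers and canister below 0.3 N and linear speed of each of canister, lens, hood, tube, loupe below 0.03 m/s and x of lens in the frame of mat between -0.105 and 0.105 m and y of lens in the frame of mat between -0.14 and 0.14 m and z of lens in the frame of mat between 0 and 0.009 m and contact force between the fingers and lens below 0.3 N and x of hood in the frame of mat between -0.105 and 0.105 m and y of hood in the frame of mat between -0.14 and 0.14 m and z of hood in the frame of mat between 0 and 0.009 m and contact force between the fingers and hood below 0.3 N and x of tube in the frame of mat between -0.105 and 0.105 m and y of tube in the frame of mat between -0.14 and 0.14 m and z of tube in the frame of mat between 0 and 0.009 m and contact force between the fingers and tube below 0.3 N and x of loupe in the frame of mat between -0.105 and 0.105 m and y of loupe in the frame of mat between -0.14 and 0.14 m and z of loupe in the frame of mat between 0 and 0.009 m and contact force between the fingers and loupe below 0.3 N), for 0.3 s.
5. the panel is snapped shut (value of joint panel below 0.1 rad), for 0.3 s.
At the end, for the whole second after the job is handed in: the panel is folded flat (under 0.1 rad), the plunger is back up, and every piece stands upright (within 0.15 rad), released and at rest, with its centre over the cork mat (value of joint panel below 0.1 rad and value of joint plunger below 0.004 m and x of canister in the frame of mat between -0.105 and 0.105 m and y of canister in the frame of mat between -0.14 and 0.14 m and z of canister in the frame of mat between 0 and 0.009 m and angle between each of canister, lens, hood, tube, loupe's own z axis and vertical below 0.15 rad and contact force between the fingers and canister below 0.3 N and linear speed of each of canister, lens, hood, tube, loupe below 0.03 m/s and x of lens in the frame of mat between -0.105 and 0.105 m and y of lens in the frame of mat between -0.14 and 0.14 m and z of lens in the frame of mat between 0 and 0.009 m and contact force between the fingers and lens below 0.3 N and x of hood in the frame of mat between -0.105 and 0.105 m and y of hood in the frame of mat between -0.14 and 0.14 m and z of hood in the frame of mat between 0 and 0.009 m and contact force between the fingers and hood below 0.3 N and x of tube in the frame of mat between -0.105 and 0.105 m and y of tube in the frame of mat between -0.14 and 0.14 m and z of tube in the frame of mat between 0 and 0.009 m and contact force between the fingers and tube below 0.3 N and x of loupe in the frame of mat between -0.105 and 0.105 m and y of loupe in the frame of mat between -0.14 and 0.14 m and z of loupe in the frame of mat between 0 and 0.009 m and contact force between the fingers and loupe below 0.3 N); the robot touches nothing.
It fails at once if a bystander (cup, clamp, lens cap, card case, battery, brush) is shoved more than 25 mm (distance of any of cup, clamp, cap, cardcase, battery, brush from where it was at the start of the episode above 0.025 m).
It fails at once if the cup is tipped over (angle between cup's own z axis and vertical above 0.6 rad).
Of canister, lens, hood, tube, loupe only 2 to 4 are there at a start; the rules pass over those that are not, and their reading is None.
At some moment in a run one of canister, lens, hood, tube, loupe may be knocked a few centimetres aside while the robot is not near it.
It also fails if it takes over 210 s, if anything falls off the work surface, if the arm or the gripper's body presses on something with over 40 N, if the wrist force passes 120 N, or if a joint passes its speed limit or range.

ROBOT

A 7-joint arm with a two-finger parallel gripper is mounted at the origin on the work surface. World frame = base frame: x ahead of the robot, y to its left, z up, the work surface at z = 0. Lengths are in m, angles in rad, forces in N, time in s.
With the tool pointing down it reaches from about 0.425 to 0.925 m from the base axis. Payload 6.8 kg.
Tool frame: the origin (TCP) lies at the very end of the fingers, on their centre line; the grasp point (between the pads) lies 19 mm behind it; z points along the fingers, y is the line along which they close (so a half turn about z gives the same grasp; the last joint's range is limited). The gripper opens to 85 mm and grips with 20 to 120 N. Pads are 22 mm wide; open, the fingers measure 114 mm over their backs; the gripper's body (76 mm by 85 mm) begins 54 mm behind the grasp point. The pads swing forward as they close: fully open they stand 13 mm farther back than shut.
Start: joints at [1.092, 0.477, 0.022, 1.555, -0.011, 1.109, -0.083], TCP at [0.245, -0.629, 0.231] pointing down, gripper open.
Joint ranges: [-2.96, 2.96], [-0.34, 2.1], [-1.41, 1.46], [0.24, 2.44], [-1.37, 4.51], [0.17, 1.92], [-2.96, 2.96]. Speed limits (rad/s): [2.39, 2.39, 3.14, 3.14, 3.14, 3.14, 3.14].

INTERFACE

Orientations are given as a unit quaternion [w, x, y, z].
In Python, from station import bot gives the robot as it stands.
- The arm moves only by the tool nudge_tcp, called after "Emit:" as name(argument=value, ...), one argument or row to a line, values as JSON. Schema: {"type":"object","properties":{"increments":{"type":"array","items":{"type":"array","items":{"type":"array","items":{"type":"number"},"minItems":5,"maxItems":5},"minItems":1,"maxItems":20},"minItems":1,"maxItems":1},"squeeze":{"type":"number"},"only":{"type":"string"},"quiet":{"type":"boolean"},"lines":{"type":"string"}},"required":["increments"],"additionalProperties":false}. increments is a list that holds a single list of rows (three levels of brackets), with 1 to 20 rows, each of 5 numbers: dx, dy, dz in shares of the most that a row can go, 1 being 50 mm, then a turn about the tool's z in parts of the range, where 1.0 means pi/2 rad, then the opening from 0.0 (shut) to 1.0 (fully open); each row shifts and turns the commanded pose from where the row before left it, along the tool's axes as they then stand; what a row does not reach is not made up. A row lasts 1/10 s, in which the tool goes at most 0.05 m and 0.15 rad, less where a joint would pass 70% of its speed; a pose out of reach is approached as far as the arm can. The fingers move at their own pace and stop on an object; squeeze is the grip in N (left out, the last holds). Time passes only in rows, so rows that do not move let the fingers close. The tool returns the time, the measured TCP pose, the force, the opening and the grip force at its end. only (a regular expression) keeps the lines of the reply that match it, lines (a string "A,B") keeps lines A to B, and quiet returns only ok. No shift or turn number may pass 1 either way. Input that does not fit is refused with a message, and nothing moves.
- bot.get_obs(): the state, without advancing time (a new reading comes with each control period).
- bot.read_camera(name): name is "side" or "top"; returns the picture (384x512x3 uint8, blue, green, red); there is no depth.
- bot.camera_info(name): a dict with "vertical_fov" (degrees; the focal length in pixels is half the picture's height over the tangent of half this angle, whatever the lens; pixels are square), "cx", "cy" (the principal point, pixels), "k1" (the pictures are not rectified: a ray, as slopes to the right and down, at radius r is drawn at 1 + k1 r^2 times it, then the intrinsics apply), "view" (4x4, takes a point from world to camera coordinates). Camera axes: x right, y up, looking along -z (the intrinsics and any distortion apply to the point x, -y, -z); pixel columns grow to the right and rows downward; lengths in m; the calibration is good to about 2 mm. A picture is of the moment at which its call begins. camera_info takes no time and is no camera call.
- bot.hand_in(): hands the job in; it is judged then, once.
The state is a dict: "t": time; "q": joint angles; "joint_vel": joint speeds; "joint_torque": joint torques, N m; "eef_pos": TCP position; "tool_rot": TCP orientation; "contact_force": force on the tool from outside, world axes, zero at the start; "torque": the same for the moment, N m; "gripper_width": opening from 0.0 (shut) to 1.0 (fully open); "grasp_force": force on a finger pad.
Only numpy, scipy, OpenCV 4.12 (cv2) and the standard library are available. Lean on these libraries where they do the work, as an engineer would, in place of code of your own. Each camera call takes 0.05 s, during which the arm holds its last target. There are 200 camera calls.

## Working session

There is one attempt and no reset: what is moved stays moved. The work goes in short steps, Python scripts to look and compute and a tool call to move; the robot and the scene stay as the last step left them, time stands still between calls to the robot, and variables do not carry over. Pictures are saved under pics/ and viewed, at most 14 in all, crops included, and the job is handed in when it is done.

```bash
ls; mkdir -p pics; python3 - <<'E'
from station import bot
import cv2
o=bot.get_obs()
print({k:(v if not hasattr(v,'round') else v) for k,v in o.items()})
for n in("side","top"):
    print(n,bot.camera_info(n)); cv2.imwrite(f'pics/{n}0.png',bot.read_camera(n))
E
```

```text
pics
station.py
{'t': 0.0, 'q': array([ 1.09189052,  0.47780512,  0.02233183,  1.55645611, -0.01148281,
        1.10932438, -0.08308166]), 'joint_vel': array([ 0.00074295, -0.0002808 ,  0.00066889, -0.00143789, -0.0002283 ,
        0.00064644,  0.00114121]), 'joint_torque': array([ 1.49432581e-04, -5.96441245e+01,  1.60819151e+00, -2.81189328e+01,
        1.25406639e-02,  9.42642539e-03, -3.54675785e-05]), 'eef_pos': array([ 0.24436381, -0.62856741,  0.23032025]), 'tool_rot': array([-8.99503055e-04,  9.82856598e-01,  1.84369297e-01, -2.45488979e-04]), 'contact_force': array([-0.65910728, -0.42274054,  0.21531616]), 'torque': array([ 0.07295208,  0.01771021, -0.02378272]), 'grasp_force': 0.0, 'gripper_width': 1.0041328470200197}
side {'vertical_fov': 49.7968612259879, 'cx': 252.00130226606888, 'cy': 185.6012388379554, 'k1': -0.07785358233230064, 'view': array([[-0.72262349, -0.69104854,  0.01634642,  0.37251869],
       [ 0.50280455, -0.50925667,  0.69845918, -0.34021876],
       [-0.47434467,  0.51294206,  0.71546319, -1.14614311],
       [ 0.        ,  0.        ,  0.        ,  1.        ]])}
top {'vertical_fov': 56.85707296469515, 'cx': 261.3047203526382, 'cy': 196.8540275118757, 'k1': 0.0057176948727401386, 'view': array([[ 0.01779948, -0.99973416,  0.01465543, -0.0377431 ],
       [ 0.98893351,  0.01976265,  0.14703725, -0.54187809],
       [-0.14728779,  0.01187606,  0.98902238, -1.10190216],
       [ 0.        ,  0.        ,  0.        ,  1.        ]])}
```

View pics/side0.png

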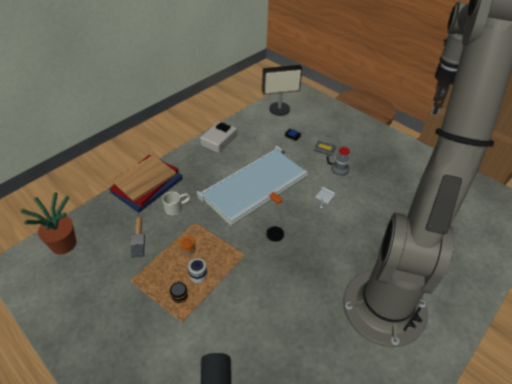

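View pics/top0.png

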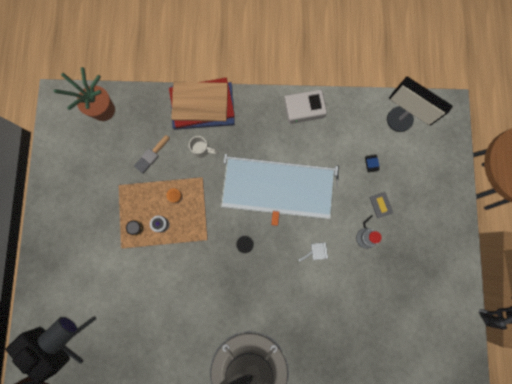

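The side view shows three pieces on the mat: loupe (188,243), lens (197,268) and a dark one (179,291). The stage is folded with its tab at (276,197), and the pump's red head is at (344,153). In the top view the pieces are at (173,196), (158,224) and (134,228), the tab at (276,217) and the pump head at (375,238).

I'll make an enlarged composite for accurate pixel positions.

```bash
cat > h.py <<'E'
import numpy as np, cv2
from scipy.optimize import least_squares
from station import bot
def K(n):
    i=bot.camera_info(n); f=192/np.tan(np.radians(i['vertical_fov'])/2); return i,f
def proj(n,P):
    i,f=K(n); P=np.atleast_2d(P); c=P@i['view'][:3,:3].T+i['view'][:3,3]
    s=np.c_[c[:,0],-c[:,1]]/-c[:,2:]; s=s*(1+i['k1']*(s**2).sum(1,keepdims=True))
    return s*f+[i['cx'],i['cy']]
def tri(uvs,utop):   # point from side + top pixels
    r=least_squares(lambda p:np.r_[proj('side',p)[0]-uvs,proj('top',p)[0]-utop],[.6,0,.03])
    return r.x,np.abs(r.fun).max()
def atz(n,uv,z):
    return np.r_[least_squares(lambda p:proj(n,[p[0],p[1],z])[0]-uv,[.6,0]).x,z]
def snap(name):
    out={}
    for n in('side','top'):
        out[n]=bot.read_camera(n); cv2.imwrite(f'pics/{n}_{name}.png',out[n])
    return out
def crop(img,x,y,w,h,k): return cv2.resize(img[y:y+h,x:x+w],None,fx=k,fy=k,interpolation=cv2.INTER_CUBIC)
E
python3 - <<'E'
from h import *
s=cv2.imread('pics/side0.png');t=cv2.imread('pics/top0.png')
a=np.vstack([crop(s,130,220,130,100,3),crop(t,110,170,130,90,3)])
b=np.vstack([crop(s,240,120,130,100,3),crop(t,260,170,130,90,3)])
cv2.imwrite('pics/z0.png',np.hstack([a,b]))
E
```

```text
(no output)
```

View pics/z0.png

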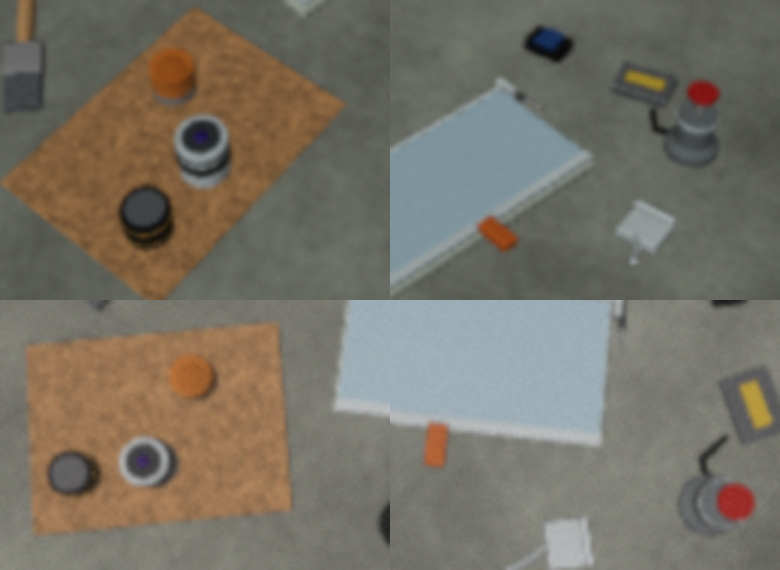

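The pieces are loupe, lens and tube. Their top centres in the crops are: side loupe (172,66), lens (201,137), tube (146,208); top loupe (191,74), lens (146,160), tube (71,171). The plunger is at side (313,93) and top (345,203), with the tab at (497,233) and (436,445).

```bash
python3 - <<'E'
from h import *
o=lambda c,x,y:((np.array(c)+.5)/3-.5+[x,y])
S=lambda c:o(c,130,220);T=lambda c:o(c,110,170);S2=lambda c:o(c,240,120);T2=lambda c:o(c,260,170)
for n,a,b in [('loupe',S((172,66)),T((191,74))),('lens',S((201,137)),T((146,160))),('tube',S((146,206)),T((71,171))),
 ('plunger',S2((313,93)),T2((345,203))),('tab',S2((107,232)),T2((46,145)))]:
    print(n,*[np.round(v,4) for v in tri(a,b)])
s=cv2.imread('pics/side0.png');t=cv2.imread('pics/top0.png')
ht=cv2.cvtColor(t,cv2.COLOR_BGR2HSV)
def rect(m,x,y,w,h):
    z=np.zeros_like(m);z[y:y+h,x:x+w]=m[y:y+h,x:x+w]
    c=max(cv2.findContours(z,cv2.RETR_EXTERNAL,cv2.CHAIN_APPROX_NONE)[0],key=cv2.contourArea)
    return cv2.boxPoints(cv2.minAreaRect(cv2.convexHull(c)))
m=cv2.inRange(ht,(5,70,80),(20,255,255)); B=rect(m,110,170,110,90)
M=np.array([atz('top',p,.004) for p in B]);print('mat',M.round(3).tolist(),M.mean(0).round(4))
m=cv2.inRange(ht,(90,35,120),(120,255,255)); B=rect(m,215,145,130,80); 
P=np.array([atz('top',p,.033) for p in B]);print('panel',P.round(3).tolist(),P.mean(0).round(4))
for p in P[:]: pass
e=np.roll(P,-1,0)-P;print(np.linalg.norm(e,axis=1), np.degrees(np.arctan2(e[:,1],e[:,0])))
e=np.roll(M,-1,0)-M;print(np.linalg.norm(e,axis=1), np.degrees(np.arctan2(e[:,1],e[:,0])))
E
```

```text
loupe [0.5449 0.2552 0.0385] 0.1529
lens [0.452  0.2948 0.0515] 0.1957
tube [0.439  0.3757 0.0389] 0.0817
plunger [ 0.4181 -0.3723  0.0931] 0.2921
tab [ 0.4761 -0.0721  0.037 ] 0.278
mat [[0.579, 0.457, 0.004], [0.612, 0.171, 0.004], [0.402, 0.143, 0.004], [0.372, 0.422, 0.004]] [0.4913 0.2984 0.004 ]
panel [[0.527, 0.093, 0.033], [0.664, 0.083, 0.033], [0.634, -0.261, 0.033], [0.497, -0.245, 0.033]] [ 0.5804 -0.0823  0.033 ]
[0.13775104 0.34553462 0.13771315 0.33952153] [ -4.23841618 -95.13717326 173.25982352  84.87545541]
[0.28790035 0.21177916 0.28055008 0.21044087] [ -83.47370254 -172.50561704   96.20111668    9.50428965]
```

```bash
cat >> h.py <<'E'
from scipy.spatial.transform import Rotation as R
def pose():
    o=bot.get_obs(); r=R.from_quat(np.roll(o['tool_rot'],-1)); return np.array(o['eef_pos']),r
def go(goal,yaw=None): # displacement in the tool's axes to the world goal
    p,r=pose(); y=np.arctan2(*r.as_matrix()[[1,0],0]); d=r.inv().apply(np.array(goal)-p)
    print('tool-axes d',d.round(4),'turn',None if yaw is None else round(y-yaw,3),'yaw now',round(y,3)); return d
E
python3 - <<'E'
from h import *
s=cv2.imread('pics/side0.png');t=cv2.imread('pics/top0.png')
for px in[(329.7,217.3),(221.3,206)]: print('front corner',atz('top',px,.022).round(4))
for n,im in(('side',s),('top',t)):
    h=cv2.cvtColor(im,cv2.COLOR_BGR2HSV); m=cv2.inRange(h,(3,140,120),(13,255,255))
    x0,y0,w,hh={'side':(262,188,26,22),'top':(266,205,20,24)}[n]
    z=m[y0:y0+hh,x0:x0+w]; ys,xs=np.nonzero(z); c=np.array([xs.mean()+x0,ys.mean()+y0]);print(n,len(xs),c, xs.min()+x0,xs.max()+x0,ys.min()+y0,ys.max()+y0)
    globals()[n]=c
print('tab',tri(side,top))
g=[.473,-.072,.2]
go(g,-.09)
E
```

```text
front corner [ 0.4824 -0.2514  0.022 ]
front corner [0.5125 0.1019 0.022 ]
side 68 [275.44117647 197.39705882] 270 281 193 202
top 74 [274.81081081 218.04054054] 272 278 212 224
tab (array([ 0.47577277, -0.07181634,  0.03563856]), np.float64(0.15657106818241573))
tool-axes d [ 0.4148 -0.4359  0.0311] turn 0.461 yaw now 0.371
```

Units first: shifts go in shares of 50 mm and turns go in shares of pi/2 rad. So -0.031 m is -0.62, 0.002 m is 0.04, 0.115 rad / 1.5708 = 0.0732.

Emit:
nudge_tcp(
  increments=[
    [[0.6,-0.62,0.04,0,1],[0.6,-0.62,0.04,0,1],[0.6,-0.62,0.04,0,1],[0.6,-0.62,0.04,0,1],[0.6,-0.62,0.04,0,1],[0.6,-0.62,0.04,0,1],[0.6,-0.62,0.04,0,1],[0.6,-0.62,0.04,0,1],[0.6,-0.62,0.04,0,1],[0.6,-0.62,0.04,0,1],[0.6,-0.62,0.04,0,1],[0.6,-0.62,0.04,0,1],[0.6,-0.62,0.04,0,1],[0.4,-0.6,0.04,0,1],[0,0,0,0.0732,1],[0,0,0,0.0732,1],[0,0,0,0.0732,1],[0,0,0,0.0732,1],[0,0,0,0,1]],
  ],
  squeeze=40,
)

```text
t: 2.0
eef_pos: [0.4696, -0.0769, 0.203]
tool_rot: [0.0, 0.999, -0.045, -0.0]
contact_force: [-0.5, -0.1, -0.0]
gripper_width: 1.0
grasp_force: 0.0
```

```bash
python3 -c "
from h import *
go([.473,-.0725,.015],-.086)"
```

```text
tool-axes d [ 0.0031 -0.0047  0.188 ] turn -0.004 yaw now -0.09
```

Converted, 0.04 m is 0.8, 0.02 m is 0.4.

Emit:
nudge_tcp(
  increments=[
    [[0.06,-0.1,0.8,0,0.6],[0,0,0.8,0,0.6],[0,0,0.8,0,0.6],[0,0,0.8,0,0.6],[0,0,0.4,0,0.6],[0,0,0.16,0,0.6],[0,0,0,0,0.0],[0,0,0,0,0.0],[0,0,0,0,0.0],[0,0,0,0,0.0],[0,0,0,0,0.0],[0,0,0,0,0.0]],
  ],
  squeeze=25,
)

```text
t: 3.2
eef_pos: [0.4741, -0.0726, 0.0162]
tool_rot: [0.0, 0.999, -0.045, 0.001]
contact_force: [-1.3, -1.5, 7.1]
gripper_width: 0.249
grasp_force: 31.2
```

```bash
python3 -c "
from h import *
g0=pose()[0]
H=np.array([.662,-.089,.03]);u=np.array([np.cos(.086),-np.sin(.086),0])
a=None
for q in np.arange(0,1.7,.15):
    p=np.array([-.19*np.cos(q)+.004*np.sin(q),.19*np.sin(q)+.004*np.cos(q)])
    if a is not None: print(round(q,2),(p-a).round(4))
    a=p
"
```

```text
0.15 [0.0027 0.0283]
0.3 [0.0069 0.0276]
0.45 [0.011  0.0263]
0.6 [0.0148 0.0243]
0.75 [0.0183 0.0219]
0.9 [0.0213 0.0189]
1.05 [0.0239 0.0155]
1.2 [0.0259 0.0117]
1.35 [0.0274 0.0077]
1.5 [0.0283 0.0035]
1.65 [ 0.0285 -0.0007]
```

Converted, 0.027 m is 0.54, -0.026 m is -0.52.

Emit:
nudge_tcp(
  increments=[
    [[0.02,0,-0.28,0,0],[0.04,0,-0.28,0,0],[0.06,0,-0.28,0,0],[0.08,0,-0.28,0,0],[0.22,0,-0.52,0,0],[0.3,0,-0.48,0,0],[0.36,0,-0.44,0,0],[0.42,0,-0.38,0,0],[0.48,0,-0.32,0,0],[0.52,0,-0.24,0,0],[0.54,0,-0.16,0,0],[0.48,0,-0.06,0,0],[0,0,0,0,0],[0,0,0,0,0.5],[0,0,0,0,0.5],[0,0,0,0,0.6],[0,0,0,0,0.6]],
  ],
)

```text
t: 4.9
eef_pos: [0.648, -0.0878, 0.2015]
tool_rot: [0.0, 0.999, -0.044, -0.0]
contact_force: [0.3, 0.0, -0.0]
gripper_width: 0.599
grasp_force: 0.0
```

```bash
python3 -c "
from h import *
snap('open')"
```

```text
(no output)
```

View pics/side_open.png

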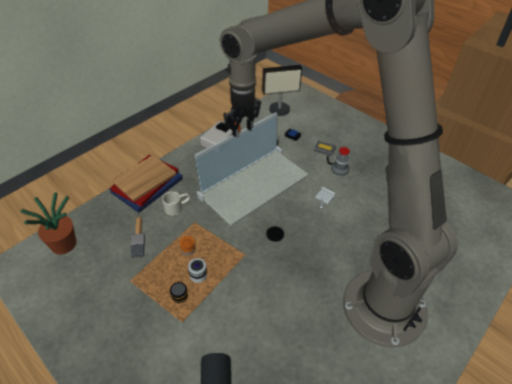

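The panel stands open (side, panel around (240,150)) and the pieces are still at (188,243), (197,268) and (179,291).

```bash
python3 - <<'E'
from h import *
o=lambda c,x,y:((np.array(c)+.5)/3-.5+[x,y])
S=lambda c:o(c,130,220);T=lambda c:o(c,110,170)
for n,a,b,z in [('loupe',S((172,66)),T((191,74)),.041),('lens',S((201,137)),T((146,160)),.054),('tube',S((146,206)),T((71,171)),.040)]:
    r=least_squares(lambda p:np.r_[proj('side',[*p,z])[0]-a,proj('top',[*p,z])[0]-b],[.5,.3]);print(n,r.x.round(4),np.abs(r.fun).max().round(2))
go([.545,.255,.2])
E
```

```text
loupe [0.544  0.2554] 0.36
lens [0.4513 0.2949] 0.39
tube [0.4387 0.3756] 0.16
tool-axes d [-0.1334 -0.3323  0.0015] turn None yaw now -0.089
```

Converted, -0.05 m is -1, 0.045 m is 0.9.

Emit:
nudge_tcp(
  increments=[
    [[0,0,-1,0,0.9],[-0.334,-0.83,0,0,0.9],[-0.334,-0.83,0,0,0.9],[-0.334,-0.83,0,0,0.9],[-0.334,-0.83,0,0,0.9],[-0.334,-0.83,0,0,0.9],[-0.334,-0.83,0,0,0.9],[-0.334,-0.83,0,0,0.9],[-0.334,-0.83,0,0,0.9],[0,0,0.9,0,0.9],[0,0,0.9,0,0.9],[0,0,0.9,0,0.9],[0,0,0.9,0,0.9],[0,0,0,0,0.9],[0,0,0,0,0.9]],
  ],
)

```text
t: 6.5
eef_pos: [0.545, 0.2547, 0.0717]
tool_rot: [0.0, 0.999, -0.045, -0.0]
contact_force: [-0.4, 0.7, -0.5]
gripper_width: 0.897
grasp_force: 0.0
```

```bash
python3 -c "
from h import *
go([.544,.2553,.011])"
```

```text
tool-axes d [-0.001  -0.0005  0.0607] turn None yaw now -0.089
```

Converted, -0.04 m is -0.8, -0.03 m is -0.6.

Emit:
nudge_tcp(
  increments=[
    [[-0.02,0,0.6,0,0.9],[0,0,0.4,0,0.9],[0,0,0.2,0,0.9],[0,0,0,0,0.3],[0,0,0,0,0.3],[0,0,0,0,0.3],[0,0,0,0,0.3],[0,0,0,0,0.3],[0,0,-0.2,0,0.3],[0,0,-0.6,0,0.3],[0,0,-0.8,0,0.3],[0,0,-0.8,0,0.3],[0,0,0,0,0.3]],
  ],
  squeeze=25,
)

```text
t: 7.8
eef_pos: [0.5476, 0.2569, 0.1383]
tool_rot: [-0.003, 0.999, -0.045, 0.005]
contact_force: [0.7, 0.5, -0.9]
gripper_width: 0.531
grasp_force: 26.0
```

```bash
python3 - <<'E'
from h import *
O=np.array([.582,-.082]);c,s=np.cos(-.086),np.sin(-.086)
for y in(.11,0,-.11): print((O+[c*-.03-s*y,s*-.03+c*y]).round(4))
g=O+[c*-.03-s*.11,s*-.03+c*.11]
go([*g,.15])
E
```

```text
[0.5616 0.0302]
[ 0.5521 -0.0794]
[ 0.5427 -0.189 ]
tool-axes d [ 0.0343  0.2245 -0.0128] turn None yaw now -0.089
```

Converted, 0.0445 m is 0.89, 0.0034 m is 0.068.

Emit:
nudge_tcp(
  increments=[
    [[0.068,0.89,0,0,0.3],[0.068,0.89,0,0,0.3],[0.068,0.89,0,0,0.3],[0.068,0.89,0,0,0.3],[0.068,0.89,0,0,0.3],[0.068,0.89,0,0,0.3],[0.068,0.89,0,0,0.3],[0.068,0.89,0,0,0.3],[0.068,0.89,0,0,0.3],[0.068,0.89,0,0,0.3],[0,0,0.8,0,0.3],[0,0,0.8,0,0.3],[0,0,0.3,0,0.3],[0,0,0.1,0,0.3],[0,0,0.1,0,0.3],[0,0,0,0,0.3],[0,0,0,0,0.3]],
  ],
)

```text
t: 9.5
eef_pos: [0.5378, -0.1913, 0.0287]
tool_rot: [0.0, 0.999, -0.044, -0.001]
contact_force: [-7.4, 1.9, 12.9]
gripper_width: 0.53
grasp_force: 29.9
```

```bash
python3 -c "
from h import *
go([.5427,-.189,.03])"
```

```text
tool-axes d [ 0.0047 -0.0027 -0.0013] turn None yaw now -0.089
```

Emit:
nudge_tcp(
  increments=[
    [[0,0,-0.02,0,0.3],[0,0,0,0,0.85],[0,0,0,0,0.85],[0,0,0,0,0.85],[0,0,-0.4,0,0.85],[0,0,-0.8,0,0.85],[0,0,-0.8,0,0.85],[0,0,-0.8,0,0.85],[0,0,0,0,0.85]],
  ],
)

```text
t: 10.4
eef_pos: [0.5421, -0.1923, 0.1731]
tool_rot: [0.001, 0.999, -0.045, 0.005]
contact_force: [1.0, -0.2, 0.7]
gripper_width: 0.851
grasp_force: 0.0
```

```bash
python3 - <<'E'
from h import *
s=snap('a'); cv2.imwrite('pics/z1.png',np.hstack([crop(s['side'],130,130,190,180,2),crop(s['top'],105,150,250,180,2)[:,:420]]))
go([.4513,.2949,.19])
E
```

```text
tool-axes d [-0.1306 -0.4769 -0.0223] turn None yaw now -0.089
```

View pics/z1.png

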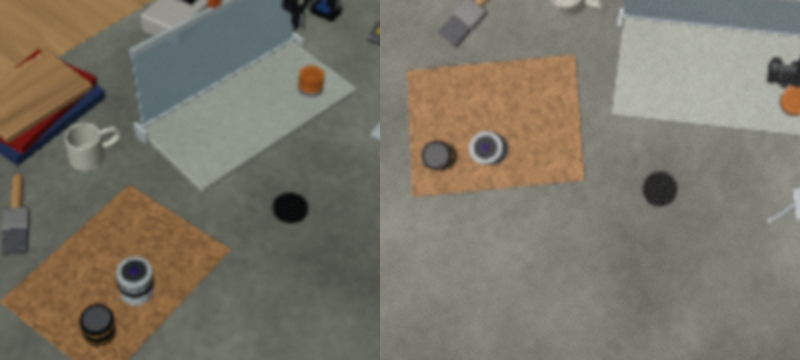

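The loupe stands on the deck at (312,80) in the crop. The lens (134,278) and tube (97,322) have not moved.

Converted, 0.045 m is 0.9, -0.0434 m is -0.868.

Emit:
nudge_tcp(
  increments=[
    [[-0.238,-0.868,0,0,0.75],[-0.238,-0.868,0,0,0.75],[-0.238,-0.868,0,0,0.75],[-0.238,-0.868,0,0,0.75],[-0.238,-0.868,0,0,0.75],[-0.238,-0.868,0,0,0.75],[-0.238,-0.868,0,0,0.75],[-0.238,-0.868,0,0,0.75],[-0.238,-0.868,0,0,0.75],[-0.238,-0.868,0,0,0.75],[-0.232,-0.858,0,0,0.75],[0,0,0.9,0,0.75],[0,0,0.8,0,0.75],[0,0,0,0,0.75],[0,0,0,0,0.75]],
  ],
)

```text
t: 12.0
eef_pos: [0.4498, 0.2944, 0.0814]
tool_rot: [0.001, 0.999, -0.045, -0.001]
contact_force: [0.7, -0.4, 0.3]
gripper_width: 0.75
grasp_force: 0.0
```

```bash
python3 -c "
from h import *
go([.4513,.2949,.018])"
```

```text
tool-axes d [ 0.0016 -0.0007  0.0634] turn None yaw now -0.089
```

Converted, -0.04 m is -0.8, -0.03 m is -0.6.

Emit:
nudge_tcp(
  increments=[
    [[0.02,0,0.6,0,0.75],[0,0,0.4,0,0.75],[0,0,0.24,0,0.75],[0,0,0,0,0.3],[0,0,0,0,0.3],[0,0,0,0,0.3],[0,0,0,0,0.3],[0,0,0,0,0.3],[0,0,-0.2,0,0.3],[0,0,-0.6,0,0.3],[0,0,-0.8,0,0.3],[0,0,-0.8,0,0.3],[0,0,0,0,0.3]],
  ],
  squeeze=35,
)

```text
t: 13.3
eef_pos: [0.4545, 0.2976, 0.1464]
tool_rot: [-0.003, 0.999, -0.045, 0.004]
contact_force: [0.3, 0.8, -1.2]
gripper_width: 0.584
grasp_force: 37.2
```

```bash
python3 -c "
from h import *
go([.549,-.0794,.14])"
```

```text
tool-axes d [0.1277 0.3672 0.005 ] turn None yaw now -0.089
```

Converted, 0.0408 m is 0.816, 0.0142 m is 0.284.

Emit:
nudge_tcp(
  increments=[
    [[0.284,0.816,0,0,0.3],[0.284,0.816,0,0,0.3],[0.284,0.816,0,0,0.3],[0.284,0.816,0,0,0.3],[0.284,0.816,0,0,0.3],[0.284,0.816,0,0,0.3],[0.284,0.816,0,0,0.3],[0.284,0.816,0,0,0.3],[0.284,0.816,0,0,0.3],[0,0,0.8,0,0.3],[0,0,0.7,0,0.3],[0,0,0.3,0,0.3],[0,0,0.14,0,0.3],[0,0,0.08,0,0.3],[0,0,0,0,0.3],[0,0,0,0,0.3]],
  ],
)

```text
t: 14.9
eef_pos: [0.5473, -0.082, 0.0405]
tool_rot: [0.0, 0.999, -0.044, 0.001]
contact_force: [-0.3, -0.2, -1.6]
gripper_width: 0.585
grasp_force: 37.3
```

Converted, 0.0025 m is 0.05.

Emit:
nudge_tcp(
  increments=[
    [[0,0,0.05,0,0.3],[0,0,0,0,0.3]],
  ],
)

```text
t: 15.1
eef_pos: [0.5476, -0.0821, 0.0386]
tool_rot: [0.0, 0.999, -0.045, 0.001]
contact_force: [-1.4, 0.6, 8.3]
gripper_width: 0.582
grasp_force: 38.1
```

Touching. Now I'll release it and go to the tube.

Converted, -0.04 m is -0.8, -0.03 m is -0.6.

Emit:
nudge_tcp(
  increments=[
    [[0,0,-0.01,0,0.8],[0,0,0,0,0.85],[0,0,0,0,0.85],[0,0,-0.4,0,0.85],[0,0,-0.8,0,0.85],[0,0,-0.8,0,0.85],[0,0,-0.6,0,0.85],[0,0,0,0,0.85]],
  ],
)

```text
t: 15.9
eef_pos: [0.5493, -0.0822, 0.1718]
tool_rot: [0.0, 0.999, -0.045, 0.004]
contact_force: [0.4, 0.2, 0.1]
gripper_width: 0.851
grasp_force: 0.0
```

```bash
python3 - <<'E'
from h import *
s=snap('b'); cv2.imwrite('pics/z2.png',np.hstack([crop(s['side'],130,130,190,180,2),crop(s['top'],105,150,250,180,2)[:,:420]]))
go([.4387,.3756,.17])
E
```

```text
tool-axes d [-0.1482 -0.4464 -0.0026] turn None yaw now -0.089
```

View pics/z2.png

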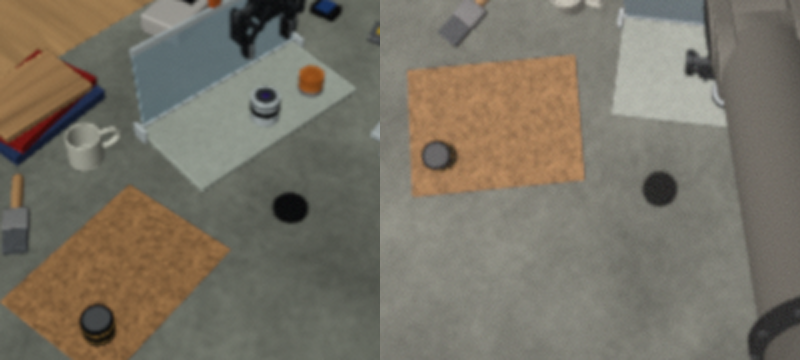

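The lens (264,103) and loupe (312,80) stand on the deck, and the tube has not moved at (97,322).

Converted, 0.045 m is 0.9, -0.0406 m is -0.812.

Emit:
nudge_tcp(
  increments=[
    [[-0.27,-0.812,0,0,0.85],[-0.27,-0.812,0,0,0.85],[-0.27,-0.812,0,0,0.85],[-0.27,-0.812,0,0,0.85],[-0.27,-0.812,0,0,0.85],[-0.27,-0.812,0,0,0.85],[-0.27,-0.812,0,0,0.85],[-0.27,-0.812,0,0,0.85],[-0.27,-0.812,0,0,0.85],[-0.27,-0.812,0,0,0.85],[-0.27,-0.812,0,0,0.85],[0,0,0.9,0,0.85],[0,0,0.9,0,0.85],[0,0,0,0,0.85],[0,0,0,0,0.85]],
  ],
)

```text
t: 17.5
eef_pos: [0.4373, 0.3751, 0.0763]
tool_rot: [0.001, 0.999, -0.045, -0.001]
contact_force: [-0.2, 0.2, 0.1]
gripper_width: 0.85
grasp_force: 0.0
```

```bash
python3 -c "
from h import *
go([.4387,.3756,.010])"
```

```text
tool-axes d [ 0.0015 -0.0008  0.0663] turn None yaw now -0.089
```

Converted, -0.04 m is -0.8, -0.03 m is -0.6.

Emit:
nudge_tcp(
  increments=[
    [[0.02,0,0.6,0,0.85],[0,0,0.5,0,0.85],[0,0,0.2,0,0.85],[0,0,0,0,0.3],[0,0,0,0,0.3],[0,0,0,0,0.3],[0,0,0,0,0.3],[0,0,0,0,0.3],[0,0,-0.2,0,0.3],[0,0,-0.6,0,0.3],[0,0,-0.8,0,0.3],[0,0,-0.8,0,0.3],[0,0,0,0,0.3],[0,0,0,0,0.3]],
  ],
  squeeze=25,
)

```text
t: 18.9
eef_pos: [0.4396, 0.3761, 0.1337]
tool_rot: [-0.001, 0.999, -0.045, 0.001]
contact_force: [-0.0, -0.7, -1.8]
gripper_width: 0.552
grasp_force: 26.2
```

```bash
python3 -c "
from h import *
go([.559,.0302,.030])"
```

```text
tool-axes d [0.1496 0.334  0.1035] turn None yaw now -0.089
```

Converted, 0.04 m is 0.8, 0.0371 m is 0.742.

Emit:
nudge_tcp(
  increments=[
    [[0.332,0.742,0,0,0.3],[0.332,0.742,0,0,0.3],[0.332,0.742,0,0,0.3],[0.332,0.742,0,0,0.3],[0.332,0.742,0,0,0.3],[0.332,0.742,0,0,0.3],[0.332,0.742,0,0,0.3],[0.332,0.742,0,0,0.3],[0.332,0.742,0,0,0.3],[0,0,0.8,0,0.3],[0,0,0.7,0,0.3],[0,0,0.3,0,0.3],[0,0,0.16,0,0.3],[0,0,0.08,0,0.3],[0,0,0,0,0.3],[0,0,0,0,0.3]],
  ],
)

```text
t: 20.5
eef_pos: [0.559, 0.0305, 0.0313]
tool_rot: [-0.0, 0.999, -0.044, 0.001]
contact_force: [0.0, -0.3, 0.8]
gripper_width: 0.553
grasp_force: 27.0
```

Converted, -0.04 m is -0.8, -0.02 m is -0.4.

Emit:
nudge_tcp(
  increments=[
    [[0,0,0.02,0,0.3],[0,0,0,0,0.3],[0,0,0,0,0.85],[0,0,0,0,0.85],[0,0,0,0,0.85],[0,0,-0.4,0,0.85],[0,0,-0.8,0,0.85],[0,0,-0.8,0,0.85],[0,0,-0.8,0,0.85],[0,0,0,0,0.85]],
  ],
)

```text
t: 21.5
eef_pos: [0.5619, 0.0307, 0.1749]
tool_rot: [-0.001, 0.999, -0.045, 0.005]
contact_force: [0.2, -0.4, -0.8]
gripper_width: 0.85
grasp_force: 0.0
```

```bash
python3 - <<'E'
from h import *
s=snap('c'); cv2.imwrite('pics/z3.png',np.hstack([crop(s['side'],130,130,240,180,2)[:,:480],crop(s['top'],210,150,160,180,2)]))
go([.418,-.3723,.17])
E
```

```text
tool-axes d [-1.043e-01  4.131e-01 -1.000e-04] turn None yaw now -0.089
```

View pics/z3.png

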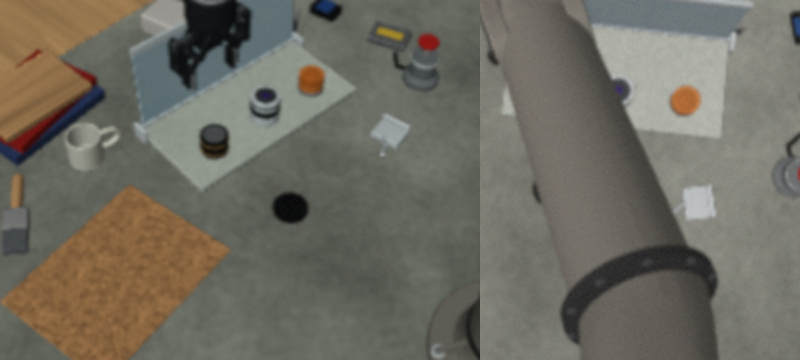

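All three stand on the deck: tube (214,140), lens (264,103) and loupe (312,80). The pump head is at (428,42).

Converted, 0.0413 m is 0.826, -0.0104 m is -0.208.

Emit:
nudge_tcp(
  increments=[
    [[-0.208,0.826,0,0,0],[-0.208,0.826,0,0,0],[-0.208,0.826,0,0,0],[-0.208,0.826,0,0,0],[-0.208,0.826,0,0,0],[-0.208,0.826,0,0,0],[-0.208,0.826,0,0,0],[-0.208,0.826,0,0,0],[-0.208,0.826,0,0,0],[-0.208,0.826,0,0,0],[0,0,0.8,0,0],[0,0,0.4,0,0],[0,0,0,0,0],[0,0,0,0,0]],
  ],
)

```text
t: 23.0
eef_pos: [0.4174, -0.3715, 0.1084]
tool_rot: [-0.001, 0.999, -0.044, -0.001]
contact_force: [0.8, -0.1, -0.1]
gripper_width: -0.004
grasp_force: 0.0
```

```bash
python3 - <<'E'
from h import *
o=lambda c,x,y:((np.array(c)+.5)/3-.5+[x,y])
a,b=o((313,93),240,120),o((345,203),260,170)
p=least_squares(lambda p:np.r_[proj('side',[*p,.096])[0]-a,proj('top',[*p,.096])[0]-b],[.5,-.3]).x;print(p)
go([*p,.096])
s=snap('d')
E
```

```text
[ 0.41756469 -0.37079765]
tool-axes d [ 0.0001 -0.0007  0.0124] turn None yaw now -0.089
```

Converted, 0.012 m is 0.24, 0.01 m is 0.2.

Emit:
nudge_tcp(
  increments=[
    [[0,0,0.24,0,0],[0,0,0.2,0,0],[0,0,0.16,0,0],[0,0,0.06,0,0],[0,0,0,0,0],[0,0,0,0,0]],
  ],
)

```text
t: 23.7
eef_pos: [0.4192, -0.3729, 0.078]
tool_rot: [0.001, 0.999, -0.045, 0.001]
contact_force: [-1.3, 0.4, 17.5]
gripper_width: 0.002
grasp_force: 8.4
```

The plunger is bottomed at z 0.078 with 17.5 N. I'll hold briefly, lift, and look before retrieving the pieces.

Converted, -0.04 m is -0.8, -0.02 m is -0.4.

Emit:
nudge_tcp(
  increments=[
    [[0,0,0,0,0],[0,0,0,0,0],[0,0,-0.4,0,0],[0,0,-0.8,0,0.4],[0,0,-0.8,0,0.85],[0,0,0,0,0.85]],
  ],
)

```text
t: 24.3
eef_pos: [0.4204, -0.3739, 0.181]
tool_rot: [0.003, 0.999, -0.045, 0.003]
contact_force: [0.7, 0.1, -0.0]
gripper_width: 0.507
grasp_force: 0.0
```

```bash
python3 - <<'E'
from h import *
s=snap('e'); cv2.imwrite('pics/z4.png',np.hstack([crop(s['side'],180,130,190,130,2),crop(s['top'],210,150,190,130,2)]))
E
```

```text
(no output)
```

View pics/z4.png

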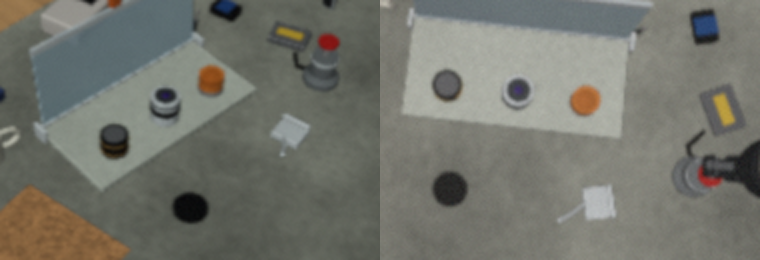

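The pieces stand upright on the deck. In the crop, side tops are tube (114,131), lens (165,97) and loupe (211,74); top view tube (67,84), lens (138,89) and loupe (205,99).

```bash
python3 - <<'E'
from h import *
o=lambda c,x,y:((np.array(c)+.5)/2-.5+[x,y])
for n,a,b in [('loupe',(211,74),(205,99)),('lens',(165,97),(138,89)),('tube',(114,131),(67,84))]:
    print(n,*[np.round(v,4) for v in tri(o(a,180,130),o(b,210,150))])
go([.541,-.19,.17])
E
```

```text
loupe [ 0.5354 -0.1889  0.059 ] 0.0369
lens [ 0.5476 -0.0819  0.0688] 0.0257
tube [0.5549 0.0307 0.0647] 0.3373
tool-axes d [ 0.1064 -0.1925  0.0065] turn None yaw now -0.089
```

Converted, 0.045 m is 0.9, -0.0386 m is -0.772.

Emit:
nudge_tcp(
  increments=[
    [[0.414,-0.772,0,0,0.85],[0.414,-0.772,0,0,0.85],[0.414,-0.772,0,0,0.85],[0.414,-0.772,0,0,0.85],[0.414,-0.772,0,0,0.85],[0,0,0.9,0,0.85],[0,0,0.9,0,0.85],[0,0,0,0,0.85],[0,0,0,0,0.85]],
  ],
)

```text
t: 25.3
eef_pos: [0.5368, -0.1888, 0.0851]
tool_rot: [-0.001, 0.999, -0.045, -0.002]
contact_force: [1.4, -0.1, 0.6]
gripper_width: 0.852
grasp_force: 0.0
```

```bash
python3 -c "
from h import *
go([.538,-.1905,.029])"
```

```text
tool-axes d [0.0016 0.0016 0.0561] turn None yaw now -0.089
```

Converted, -0.04 m is -0.8, -0.03 m is -0.6.

Emit:
nudge_tcp(
  increments=[
    [[0.02,0.02,0.6,0,0.85],[0,0,0.36,0,0.85],[0,0,0.16,0,0.85],[0,0,0,0,0.3],[0,0,0,0,0.3],[0,0,0,0,0.3],[0,0,0,0,0.3],[0,0,0,0,0.3],[0,0,-0.2,0,0.3],[0,0,-0.6,0,0.3],[0,0,-0.8,0,0.3],[0,0,-0.8,0,0.3],[0,0,0,0,0.3],[0,0,0,0,0.3]],
  ],
  squeeze=25,
)

```text
t: 26.7
eef_pos: [0.5395, -0.1904, 0.1518]
tool_rot: [0.0, 0.999, -0.045, 0.001]
contact_force: [-0.4, 0.5, -1.6]
gripper_width: 0.531
grasp_force: 26.0
```

```bash
python3 -c "
from h import *
go([.544,.255,.011])"
```

```text
tool-axes d [-0.0356 -0.4442  0.1403] turn None yaw now -0.089
```

Converted, 0.045 m is 0.9, -0.0444 m is -0.888.

Emit:
nudge_tcp(
  increments=[
    [[-0.072,-0.888,0,0,0.3],[-0.072,-0.888,0,0,0.3],[-0.072,-0.888,0,0,0.3],[-0.072,-0.888,0,0,0.3],[-0.072,-0.888,0,0,0.3],[-0.072,-0.888,0,0,0.3],[-0.072,-0.888,0,0,0.3],[-0.072,-0.888,0,0,0.3],[-0.072,-0.888,0,0,0.3],[-0.072,-0.888,0,0,0.3],[0,0,0.9,0,0.3],[0,0,0.9,0,0.3],[0,0,0.6,0,0.3],[0,0,0.2,0,0.3],[0,0,0.12,0,0.3],[0,0,0.06,0,0.3],[0,0,0,0,0.3],[0,0,0,0,0.3]],
  ],
)

```text
t: 28.5
eef_pos: [0.543, 0.2553, 0.0132]
tool_rot: [-0.0, 0.999, -0.045, 0.0]
contact_force: [-2.6, -1.5, 6.6]
gripper_width: 0.53
grasp_force: 27.4
```

Touching the mat, so I'll release and go to the lens.

Converted, -0.04 m is -0.8, -0.02 m is -0.4.

Emit:
nudge_tcp(
  increments=[
    [[0,0,0,0,0.85],[0,0,0,0,0.85],[0,0,0,0,0.85],[0,0,-0.4,0,0.85],[0,0,-0.8,0,0.85],[0,0,-0.8,0,0.85],[0,0,-0.8,0,0.85],[0,0,-0.4,0,0.85],[0,0,0,0,0.85]],
  ],
)

```text
t: 29.4
eef_pos: [0.5447, 0.2565, 0.1752]
tool_rot: [-0.002, 0.999, -0.045, 0.003]
contact_force: [-0.5, 0.7, -0.6]
gripper_width: 0.853
grasp_force: 0.0
```

```bash
python3 - <<'E'
from h import *
s=snap('f'); cv2.imwrite('pics/z5.png',np.hstack([crop(s['side'],130,130,190,180,2),crop(s['top'],105,150,250,180,2)[:,:420]]))
go([.5475,-.082,.075])
E
```

```text
tool-axes d [0.0347 0.3353 0.0963] turn None yaw now -0.089
```

View pics/z5.png

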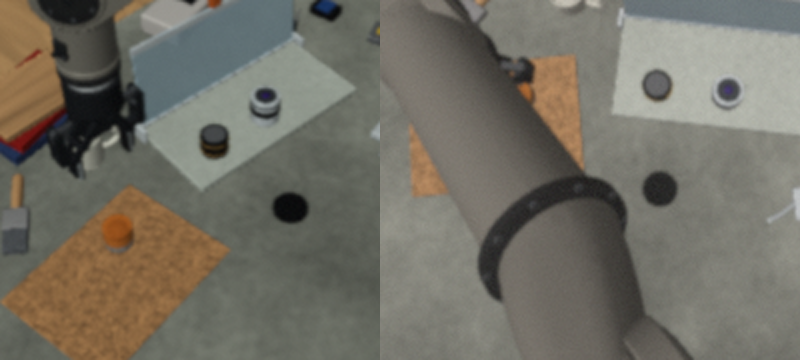

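The loupe is back on the mat at (117,230). The lens (264,103) and tube (214,140) have not moved on the deck.

Converted, 0.045 m is 0.9, 0.0419 m is 0.838.

Emit:
nudge_tcp(
  increments=[
    [[0.086,0.838,0,0,0.8],[0.086,0.838,0,0,0.8],[0.086,0.838,0,0,0.8],[0.086,0.838,0,0,0.8],[0.086,0.838,0,0,0.8],[0.086,0.838,0,0,0.8],[0.086,0.838,0,0,0.8],[0.086,0.838,0,0,0.8],[0,0,0.9,0,0.8],[0,0,0.5,0,0.8],[0,0,0,0,0.8],[0,0,0,0,0.8]],
  ],
)

```text
t: 30.7
eef_pos: [0.5465, -0.0812, 0.1005]
tool_rot: [-0.0, 0.999, -0.044, -0.001]
contact_force: [-0.3, -0.5, -0.1]
gripper_width: 0.799
grasp_force: 0.0
```

```bash
python3 -c "
from h import *
go([.5475,-.082,.0385])"
```

```text
tool-axes d [0.0013 0.0007 0.062 ] turn None yaw now -0.089
```

Converted, -0.04 m is -0.8, -0.03 m is -0.6.

Emit:
nudge_tcp(
  increments=[
    [[0.02,0.02,0.6,0,0.8],[0,0,0.4,0,0.8],[0,0,0.24,0,0.8],[0,0,0,0,0.3],[0,0,0,0,0.3],[0,0,0,0,0.3],[0,0,0,0,0.3],[0,0,0,0,0.3],[0,0,-0.2,0,0.3],[0,0,-0.6,0,0.3],[0,0,-0.8,0,0.3],[0,0,-0.8,0,0.3],[0,0,0,0,0.3],[0,0,0,0,0.3]],
  ],
  squeeze=35,
)

```text
t: 32.1
eef_pos: [0.5486, -0.0829, 0.1608]
tool_rot: [0.0, 0.999, -0.045, 0.001]
contact_force: [-0.9, 0.2, -3.5]
gripper_width: 0.586
grasp_force: 37.1
```

```bash
python3 -c "
from h import *
go([.4513,.2949,.022])"
```

```text
tool-axes d [-0.131  -0.3677  0.1383] turn None yaw now -0.089
```

Converted, 0.045 m is 0.9, -0.0408 m is -0.816.

Emit:
nudge_tcp(
  increments=[
    [[-0.29,-0.816,0,0,0.3],[-0.29,-0.816,0,0,0.3],[-0.29,-0.816,0,0,0.3],[-0.29,-0.816,0,0,0.3],[-0.29,-0.816,0,0,0.3],[-0.29,-0.816,0,0,0.3],[-0.29,-0.816,0,0,0.3],[-0.29,-0.816,0,0,0.3],[-0.29,-0.816,0,0,0.3],[0,0,0.9,0,0.3],[0,0,0.9,0,0.3],[0,0,0.6,0,0.3],[0,0,0.2,0,0.3],[0,0,0.12,0,0.3],[0,0,0.06,0,0.3],[0,0,0,0,0.3],[0,0,0,0,0.3]],
  ],
)

```text
t: 33.8
eef_pos: [0.4518, 0.2953, 0.0218]
tool_rot: [-0.001, 0.999, -0.045, 0.001]
contact_force: [-0.3, -0.9, 1.1]
gripper_width: 0.587
grasp_force: 37.4
```

Emit:
nudge_tcp(
  increments=[
    [[0,0,0.02,0,0.3],[0,0,0,0,0.3],[0,0,0,0,0.8],[0,0,0,0,0.8],[0,0,0,0,0.8],[0,0,-0.4,0,0.8],[0,0,-0.8,0,0.8],[0,0,-0.8,0,0.8],[0,0,-0.8,0,0.8],[0,0,-0.2,0,0.85],[0,0,0,0,0.85]],
  ],
)

```text
t: 34.9
eef_pos: [0.4518, 0.2952, 0.171]
tool_rot: [-0.001, 0.999, -0.045, 0.002]
contact_force: [-0.0, -0.4, -0.8]
gripper_width: 0.851
grasp_force: 0.0
```

```bash
python3 - <<'E'
from h import *
s=snap('g'); cv2.imwrite('pics/z6.png',np.hstack([crop(s['side'],130,130,190,180,2),crop(s['top'],105,150,250,180,2)[:,:420]]))
go([.559,.0305,.075])
E
```

```text
tool-axes d [0.1318 0.2525 0.0933] turn None yaw now -0.09
```

View pics/z6.png

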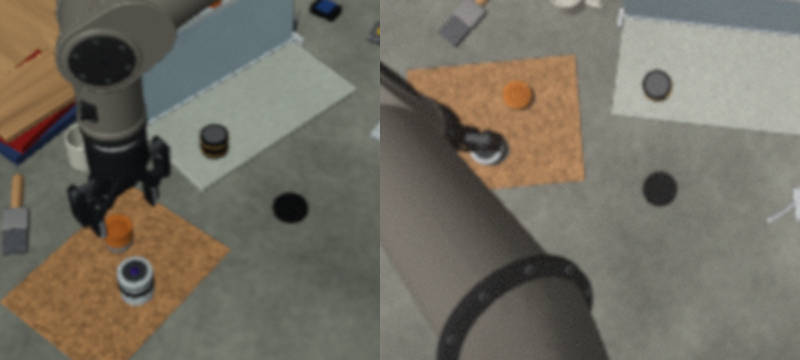

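The loupe (117,230) and lens (135,278) stand on the mat, and the tube is still on the deck at (214,140). I'll pick it up next.

Units first: shifts go in shares of 50 mm and turns go in shares of pi/2 rad. So 0.045 m is 0.9, 0.04 m is 0.8.

Emit:
nudge_tcp(
  increments=[
    [[0.376,0.722,0,0,0.85],[0.376,0.722,0,0,0.85],[0.376,0.722,0,0,0.85],[0.376,0.722,0,0,0.85],[0.376,0.722,0,0,0.85],[0.376,0.722,0,0,0.85],[0.376,0.722,0,0,0.85],[0,0,0.9,0,0.85],[0,0,0.8,0,0.85],[0,0,0,0,0.85],[0,0,0,0,0.85]],
  ],
)

```text
t: 36.1
eef_pos: [0.5581, 0.0315, 0.0831]
tool_rot: [0.0, 0.999, -0.044, -0.002]
contact_force: [1.1, 0.1, 1.1]
gripper_width: 0.847
grasp_force: 0.0
```

```bash
python3 -c "
from h import *
go([.559,.0305,.0295])"
```

```text
tool-axes d [0.0012 0.0008 0.0536] turn None yaw now -0.088
```

Converted, -0.04 m is -0.8, -0.03 m is -0.6.

Emit:
nudge_tcp(
  increments=[
    [[0.02,0.02,0.6,0,0.85],[0,0,0.3,0,0.85],[0,0,0.16,0,0.85],[0,0,0,0,0.3],[0,0,0,0,0.3],[0,0,0,0,0.3],[0,0,0,0,0.3],[0,0,0,0,0.3],[0,0,-0.2,0,0.3],[0,0,-0.6,0,0.3],[0,0,-0.8,0,0.3],[0,0,-0.8,0,0.3],[0,0,0,0,0.3],[0,0,0,0,0.3]],
  ],
  squeeze=25,
)

```text
t: 37.5
eef_pos: [0.5607, 0.0299, 0.1525]
tool_rot: [0.0, 0.999, -0.045, 0.001]
contact_force: [-0.1, -0.8, 0.1]
gripper_width: 0.553
grasp_force: 26.1
```

```bash
python3 -c "
from h import *
go([.4387,.3785,.0132])"
```

```text
tool-axes d [-0.153  -0.3363  0.1389] turn None yaw now -0.09
```

Converted, 0.045 m is 0.9, -0.0374 m is -0.748.

Emit:
nudge_tcp(
  increments=[
    [[-0.34,-0.748,0,0,0.3],[-0.34,-0.748,0,0,0.3],[-0.34,-0.748,0,0,0.3],[-0.34,-0.748,0,0,0.3],[-0.34,-0.748,0,0,0.3],[-0.34,-0.748,0,0,0.3],[-0.34,-0.748,0,0,0.3],[-0.34,-0.748,0,0,0.3],[-0.34,-0.748,0,0,0.3],[0,0,0.9,0,0.3],[0,0,0.9,0,0.3],[0,0,0.6,0,0.3],[0,0,0.2,0,0.3],[0,0,0.12,0,0.3],[0,0,0.06,0,0.3],[0,0,0,0,0.3],[0,0,0,0,0.3]],
  ],
)

```text
t: 39.2
eef_pos: [0.4384, 0.3795, 0.0138]
tool_rot: [-0.001, 0.999, -0.045, 0.001]
contact_force: [-1.8, -1.6, 6.8]
gripper_width: 0.551
grasp_force: 27.1
```

Converted, -0.05 m is -1, -0.04 m is -0.8.

Emit:
nudge_tcp(
  increments=[
    [[0,0,0,0,0.72],[0,0,0,0,0.72],[0,0,0,0,0.72],[0,0,-0.4,0,0.72],[0,0,-0.8,0,0.72],[0,0,-1,0,0.72],[0,0,-1,0,0.72],[0,0,-1,0,0.72],[0,0,-0.8,0,0.72],[0,0,0,0,0.72],[0,0,0,0,0.6]],
  ],
)

```text
t: 40.3
eef_pos: [0.4382, 0.3791, 0.2631]
tool_rot: [-0.001, 0.999, -0.045, 0.001]
contact_force: [-0.1, 0.4, -0.4]
gripper_width: 0.603
grasp_force: 0.0
```

```bash
python3 - <<'E'
from h import *
s=snap('h'); cv2.imwrite('pics/z7.png',np.hstack([crop(s['side'],130,130,190,180,2),crop(s['top'],105,150,250,180,2)[:,:420]]))
# tab grip point when open: hinge from the folded tab point
u=np.array([np.cos(.086),-np.sin(.086)])
g=np.array([.473,-.0725])+u*(.19+.019); print(g); go([*g,.2])
E
```

```text
[ 0.68122759 -0.09045185]
tool-axes d [0.2848 0.4448 0.0613] turn None yaw now -0.089
```

View pics/z7.png

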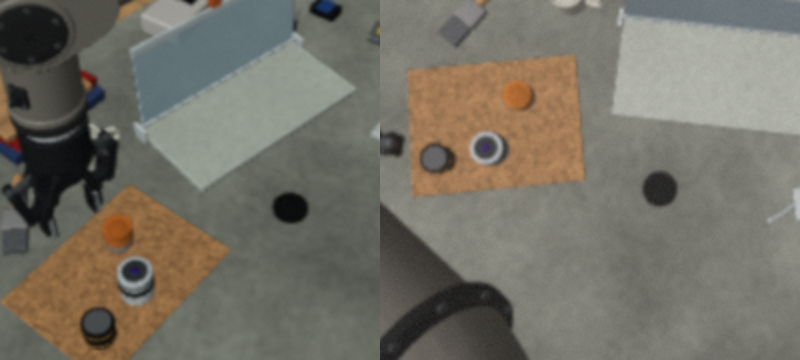

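All three pieces stand on the mat: loupe (117,230), lens (135,278) and tube (98,325). Next I'll measure the raised tab.

```bash
python3 - <<'E'
from h import *
P=[.681,-.0905,.22]; e={n:proj(n,P)[0] for n in('side','top')}; c={}
for n in e:
    im=cv2.imread(f'pics/{n}_h.png'); h=cv2.cvtColor(im,cv2.COLOR_BGR2HSV); m=cv2.inRange(h,(3,120,70),(14,255,255))
    ys,xs=np.nonzero(m); k=np.hypot(xs-e[n][0],ys-e[n][1])<16; c[n]=np.array([xs[k].mean(),ys[k].mean()]); print(n,e[n].round(1),k.sum(),c[n].round(1))
print(tri(c['side'],c['top']))
E
```

```text
side [235.8 124.2] 76 [236.4 126.2]
top [285.8 138.5] 60 [285.5 140.7]
(array([ 0.67681697, -0.09003222,  0.21415001]), np.float64(0.12945211835753412))
```

Converted, 0.0404 m is 0.808, 0.0257 m is 0.514.

Emit:
nudge_tcp(
  increments=[
    [[0,0,-0.5,0,0.6],[0.514,0.808,0,0,0.6],[0.514,0.808,0,0,0.6],[0.514,0.808,0,0,0.6],[0.514,0.808,0,0,0.6],[0.514,0.808,0,0,0.6],[0.514,0.808,0,0,0.6],[0.514,0.808,0,0,0.6],[0.514,0.808,0,0,0.6],[0.514,0.808,0,0,0.6],[0.514,0.808,0,0,0.6],[0.514,0.808,0,0,0.6],[0,0,0,0,0.6],[0,0,0,0,0.6]],
  ],
)

```text
t: 41.8
eef_pos: [0.6791, -0.0905, 0.2844]
tool_rot: [-0.0, 0.999, -0.046, -0.002]
contact_force: [0.1, 0.5, 0.2]
gripper_width: 0.604
grasp_force: 0.0
```

```bash
python3 -c "
from h import *
go([.680,-.0903,.202])"
```

```text
tool-axes d [ 0.0012 -0.0003  0.0824] turn None yaw now -0.092
```

Converted, 0.03 m is 0.6, 0.022 m is 0.44.

Emit:
nudge_tcp(
  increments=[
    [[0.02,0,0.6,0,0.6],[0,0,0.6,0,0.6],[0,0,0.44,0,0.6],[0,0,0,0,0],[0,0,0,0,0],[0,0,0,0,0],[0,0,0,0,0],[0,0,0,0,0],[0,0,0,0,0]],
  ],
  squeeze=25,
)

```text
t: 42.7
eef_pos: [0.6791, -0.091, 0.2043]
tool_rot: [0.001, 0.999, -0.045, -0.002]
contact_force: [-1.4, -5.3, -9.6]
gripper_width: 0.249
grasp_force: 29.4
```

Converted, -0.0285 m is -0.57, -0.0283 m is -0.566.

Emit:
nudge_tcp(
  increments=[
    [[-0.57,0,-0.02,0,0],[-0.566,0,0.07,0,0],[-0.548,0,0.154,0,0],[-0.518,0,0.234,0,0],[-0.478,0,0.31,0,0],[-0.426,0,0.378,0,0],[-0.366,0,0.438,0,0],[-0.296,0,0.486,0,0],[-0.11,0,0.264,0,0],[-0.11,0,0.264,0,0],[-0.07,0,0.276,0,0],[-0.07,0,0.276,0,0],[-0.026,0,0.282,0,0],[-0.026,0,0.24,0,0],[0,0,0,0,0],[0,0,0,0,0.5],[0,0,0,0,0.5],[0,0,0,0,0.5]],
  ],
)

```text
t: 44.5
eef_pos: [0.4742, -0.0697, 0.0237]
tool_rot: [-0.0, 0.999, -0.044, 0.001]
contact_force: [-0.6, -0.5, 0.1]
gripper_width: 0.502
grasp_force: 0.0
```

Converted, -0.05 m is -1, 0.045 m is 0.9.

Emit:
nudge_tcp(
  increments=[
    [[0,0,-0.6,0,0.5],[0,0,-0.8,0,0.5],[0,0,-1,0,0.5],[0,0,-1,0,0.5],[0,0.9,-0.4,0,0.5],[0,0.9,0,0,0.5],[0,0.9,0,0,0.5],[0,0,0,0,0.5],[0,0,0,0,0.5],[0,0,0,0,0.5]],
  ],
)

```text
t: 45.5
eef_pos: [0.4611, -0.2033, 0.213]
tool_rot: [-0.0, 0.999, -0.044, 0.0]
contact_force: [0.3, -0.4, -0.1]
gripper_width: 0.502
grasp_force: 0.0
```

```bash
python3 - <<'E'
from h import *
s=snap('i'); cv2.imwrite('pics/z8.png',np.hstack([crop(s['side'],130,120,240,200,1.65),crop(s['top'],105,130,290,190,1.35)]) if 0 else np.hstack([crop(s['side'],130,120,190,190,2),crop(s['top'],105,130,210,190,2)]))
E
```

```text
(no output)
```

View pics/z8.png

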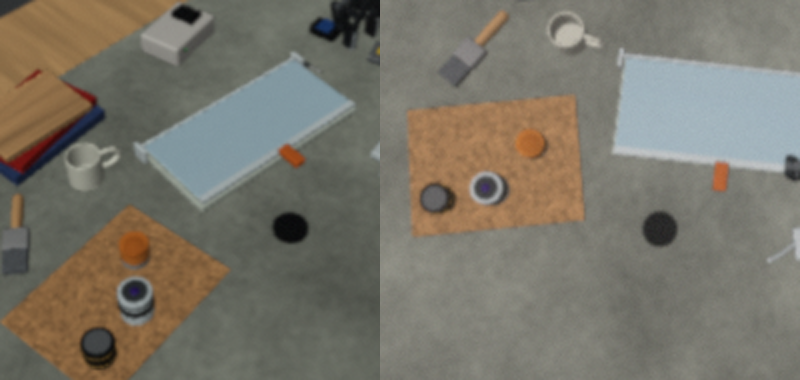

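The panel is folded with the tab at (291,155), and all three pieces are upright on the mat. The loupe was nudged about 2 cm, to (134,245) side and (530,143) top, but it is still on the mat. A quick check of its pose comes before handing in.

```bash
python3 - <<'E'
from h import *
o=lambda c,x,y:((np.array(c)+.5)/2-.5+[x,y])
p,e=tri(o((134,238),130,120),o((150,142),105,130)); print('loupe',p.round(3),e.round(2))
c,s=np.cos(.13),np.sin(.13); d=p[:2]-[.491,.298]; print('mat frame',c*d[0]+s*d[1],-s*d[0]+c*d[1])
print(bot.hand_in())
E
```

```text
loupe [0.524 0.232 0.05 ] 0.2
mat frame 0.02408038611933213 -0.06990316614551695
the job is handed in; nothing more can be done
None
```

The job is handed in: the picture was taken with loupe, lens and tube on the deck, all three are back upright on the mat, and the panel is folded flat; the loupe was knocked about 2 cm late in the run but still stood well inside the mat, so I left it there.

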